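# Grip a spice jar in the one-hand jar clamp

### The arm

A 6-joint arm with a two-finger parallel gripper is mounted at the origin on a cart in front of the work surface, level with it; the furniture and walls round the work are solid. World frame = base frame: x ahead of the robot, y to its left, z up, the work surface at z = 0. Lengths are in mm, angles in rad, forces in N, time in s.
With the tool pointing down it reaches from about 400 to 925 mm from the base axis. Payload 12.5 kg.
Tool frame: the origin (TCP) lies on the front face of the gripper's body, between the roots of the fingers; the fingertips stand 78 mm ahead of it and the grasp point (between the pads) lies 59 mm ahead of it (env.nose_length is the distance from the TCP to the fingertips, in mm); z points along the fingers, y is the line along which they close (so a half turn about z gives the same grasp; the last joint's range is limited). The gripper opens to 95 mm and grips with 3 to 60 N. Pads are 20 mm wide; open, the fingers measure 119 mm over their backs; the gripper's body (75 mm by 180 mm) begins 59 mm behind the grasp point.
Start: joints at [-1.362, 0.491, 1.559, -0, 1.092, -0.106], TCP at [193.538, -594.29, 292.261] pointing down, gripper open.
Joint ranges: [-3.1, 3.1], [-0.84, 2.19], [0.05, 2.79], [-1.13, 4.28], [0.06, 2.93], [-2.69, 2.69]. Speed limits (rad/s): [2.22, 2.22, 2.79, 3.14, 3.14, 3.14].

### API

Orientations are given as [roll, pitch, yaw] about the fixed x, y, z axes, in that order (R = Rz(yaw) Ry(pitch) Rx(roll)).
In Python, from cell import env gives the robot as it stands.
- The arm moves only by the tool jog_arm, never from a script. Its argument "motion" is a list of rows, each a list of 7 numbers: the turn, a rotation vector about the tool's x, y, z in degrees, then the shift along the tool's x, y, z in mm, then the finger opening in mm, from 0 to 95.1. In form: [[wx, wy, wz, x, y, z, hand], ...]. A call has 1 to 10 rows; each row shifts and turns the commanded pose from where the row before left it, along the tool's axes as they then stand; what a row does not reach is not made up. A row lasts 1/8 s, in which the tool goes at most 62.5 mm and 10.7 degrees, less where a joint would pass 70% of its speed; a pose out of reach is approached as far as the arm can. A call is refused whole if a number of a shift passes 62.5 or a number of a turn 10.7, either way. A call with a gripper value outside its range is refused whole. The fingers move at their own pace and stop on an object; the grip force is fixed at half the most. Time passes only in rows, so rows that do not move let the fingers close. It gives the time, the measured TCP pose, the force, the opening and the grip force at its end, in the units of the state.
- env.state(): the state, without advancing time (a new reading comes with each control period).
- env.read_camera(name): name is "scene" or "top" or "wrist"; returns a dict with "color" (420x560x3 uint8, red, green, blue), "z_map" (420x560 float32, mm along the optical axis (not along the pixel's ray), 0 where there is no reading), "camera_matrix" (3x3 intrinsics, pixels), "world_to_cam" (4x4, takes a point from world to camera coordinates). Camera axes: x right, y up, looking along -z (the intrinsics and any distortion apply to the point x, -y, -z); pixel columns grow to the right and rows downward; lengths in mm; the calibration is good to about 2 mm. The wrist camera is an equidistant fisheye: a pixel r from the principal point sees the ray r / f radians off the axis. A picture is of the moment at which its call begins.
- env.job_done(): hands the job in; it is judged then, once.
Trained networks look in the newest picture that a camera, given by its name, has taken for a name from the list of things; names that differ only in an ending like _2 or _b are one class to them, and where a whole thing is asked for, a point or a joint stands for the part that bears it (a point fixed in the world has none). Each returns a list of dicts, best first, with "score" (0 to 1); they miss things now and then, are a little off and sometimes report something else, mostly with a low value. They report only what shows in the picture. A call takes as long as a camera call. They do not tell look-alikes from the thing itself.
- env.recognise(camera, thing): "location" ([column, row] in pixels, amid what is visible of it).
The state is a dict: "t": time; "joints": joint angles; "qvel": joint speeds; "tau": joint torques, N m; "eef_pos": TCP position; "tcp_rot": TCP orientation; "ft_force": force on the tool from outside, world axes, zero at the start; "moment": the same for the moment, N m; "opening": opening from 0.0 (shut) to 1.0 (fully open); "grip_force": force on a finger pad.
Only numpy, scipy, OpenCV 4.12 (cv2) and the standard library are available. Lean on these libraries where they do the work, as an engineer would, in place of code of your own. Each camera call takes 0.05 s, during which the arm holds its last target. There are 200 camera calls.

### The job

Stand the lone spice jar from the front of the worktop upright in the jar clamp, in front of the V-shaped stop, and let go of it; then pump the clamp's trigger (squeeze it towards the handle and let it spring back, again and again) until the pad holds the jar firmly against the stop, but stop pumping before the pad's spring is pressed to its end, which would crush the glass. Work the pad only through the trigger, do not touch the pad or its toothed bar, leave the other things on the worktop alone, and finish while still holding the trigger squeezed.

Things in the scene. Friction and masses are not known exactly. Their poses are not given: they have to be found in the camera images.
- spice_jar: upright round glass spice jar with a red screw cap, 106 mm tall; body 42 mm across up to 85 mm, cap 45 mm across above; about 0.11 kg; it stands alone in the open part of the worktop, to the right of the clamp (others like it stand in a row at the back). Origin at the centre of its underside, z up.
- clamp: jar clamp fixed to the worktop: wooden board 225 x 76 x 8 mm (x = -65 to 160 mm) carrying, in a row along +x: trigger, handle, pad, jar place, V stop. Origin on the worktop under the handle's centre, +x from handle to V stop, z up. Housing under the handle: 36 mm wide, x = -12 to 16 mm, up to z = 72 mm.
- handle: the clamp's fixed upright handle, black, 14 mm thick along the clamp's x (x = -7 to 7 mm), 26 mm wide, from z = 69 to 133 mm above the worktop. Its origin and axes are those of clamp.
- trigger (a joint): trigger lever angle, rad: 0 = let go (a spring returns it), 0.25 = fully squeezed towards the handle. Pivot at clamp x = -28 mm, z = 12 mm, axis along clamp y; at 0 it leans 0.15 rad away from the handle, at 0.25 it leans 0.10 rad towards it. Squeezing takes 4 to 13 N. A full squeeze after a full return drives the bar on by 7 mm (3.5 mm if some stroke is missing or the pad is under load).
- trigger_blade: black upper part of the trigger, to be pressed: 10 mm thick, 26 mm wide, 60 to 120 mm from the pivot. Its back at height 115 mm is at clamp x = -49 mm let go, -23 mm squeezed; so handle and trigger together measure 56 mm, then 30 mm. Take them from above between two fingers closing along the clamp's x. Origin at the pivot, z along the lever.
- ram (a joint): travel of the toothed bar, m, towards the V stop; starts at 0 to 0.014. Pad face at clamp x = 40 mm + ram - pad_spring. The bar (12 mm wide, z = 45 to 58 mm) runs through the housing; its tail ends behind the trigger at clamp x = -115 mm + ram. It stays where the pumping left it (ratchet of 3.5 mm pitch).
- pad_spring (a joint): how far the sprung pad is pushed back into the bar's head, m: 0 = pad free, 0.016 = spring pressed to its end. The pad presses with 3 N as soon as it begins to yield and with 7 N at its end; beyond that the force rises hard.
- pad: square rubber-faced pad 38 x 38 mm on the front of the bar, centre at z = 50 mm, upright. Its origin is not at the face: see ram.
- v_stop: fixed V-shaped rubber stop that opens towards the pad, from z = 8 to 58 mm, 40 mm wide. Its origin and axes are those of clamp.
- seat (a point): centre of the jar's underside when the jar stands against the V stop: on the base board at clamp x = 100 mm, y = 0, z = 8 mm. Axes as the clamp's. The jar may be put down up to 20 mm short of it (towards the pad); the pad pushes it home. Room between pad and stop at the start: 67 to 81 mm for the 42 mm jar.
- honey_jar: squat glass jar with a pale grey lid, 66 x 72 x 102 mm tall, bystander
- lemon: lemon, 73 x 56 x 55 mm, bystander
- onion: red onion, 66 mm across, 70 mm tall, bystander
- pepper_mill: turned wooden mill, 58 mm across, 170 mm tall, bystander
- teaspoon: teaspoon lying flat, 139 x 30 x 10 mm, bystander
Things that resemble listed ones, but are neither listed nor needed, are in the scene too. What is shaped like the spice_jar but blue or purple is not meant.

How it is judged:
By the outcome, as a careful person would: the job done as asked, in the order asked, and still so for the second after the job is handed in, while the arm keeps its last pose, push and grip.
It also fails if it takes over 64 s, if anything falls off the work surface, if the arm or the gripper's body presses on something with over 40 N, if the wrist force passes 120 N, or if a joint passes its speed limit or range.

## Working session

There is one attempt and no reset: what is moved stays moved. The work goes in short steps, Python scripts to look and compute and a tool call to move; the robot and the scene stay as the last step left them, time stands still between calls to the robot, and variables do not carry over. Pictures are saved under pics/ and viewed, at most 10 in all, crops included, and the job is handed in when it is done.

Besides the shell and the picture viewer there is one more tool, called as name(argument=value, ...) on one line, values as JSON. jog_arm: Moves the arm, as the interface text tells. Its arguments: {"type":"object","properties":{"motion":{"type":"array"}},"required":["motion"]}

```bash
mkdir -p pics; ls; cat > h.py <<'E'
from cell import env
import numpy as np, cv2
def snap(n,f=None):
    d=env.read_camera(n)
    if f: cv2.imwrite('pics/'+f,d['color'][:,:,::-1])
    return d
def px(d,u,v,z=None):
    K=d['camera_matrix'];T=np.linalg.inv(d['world_to_cam'])
    if z is None: z=d['z_map'][int(v),int(u)]
    x=(u-K[0,2])/K[0,0]*z;y=(v-K[1,2])/K[1,1]*z
    return (T@[x,-y,-z,1])[:3]
def px_plane(d,u,v,zw):
    a=px(d,u,v,100.);b=px(d,u,v,200.)
    return a+(b-a)*(zw-a[2])/(b[2]-a[2])
E
python3 - <<'E'
from h import *
a=snap('scene');b=snap('top')
cv2.imwrite('pics/a.png',cv2.resize(np.hstack([a['color'],b['color']])[:,:,::-1],(800,300)))
cv2.imwrite('pics/top.png',cv2.resize(b['color'][:,:,::-1],(800,600)))
for c,d in(('scene',a),('top',b)):
  for n in['spice_jar','clamp','handle','trigger_blade','pad','v_stop']:
    for r in env.recognise(c,n)[:6]:
      u,v=r['location'];print(c,n,np.round([u,v]),round(r['score'],2),px(d,u,v).round())
print(env.state())
E
```

```text
pics
scene spice_jar [291. 188.] 0.92 [ 529. -179.   71.]
scene spice_jar [301. 166.] 0.89 [ 550. -276.   89.]
scene spice_jar [308. 204.] 0.71 [ 438. -138.   81.]
scene spice_jar [325. 190.] 0.68 [ 429. -228.   78.]
scene clamp [253. 247.] 0.75 [488.  95.  72.]
scene clamp [258. 235.] 0.38 [506.  45.  64.]
scene handle [249. 239.] 0.52 [496. 101. 111.]
scene trigger_blade [240. 247.] 0.57 [497. 143. 115.]
scene v_stop [269. 224.] 0.76 [517. -28.  39.]
scene v_stop [244. 249.] 0.19 [485. 140. 113.]
top spice_jar [307. 235.] 0.73 [ 446. -163.  105.]
top spice_jar [363. 224.] 0.71 [ 473. -311.  107.]
top spice_jar [352. 192.] 0.7 [ 558. -286.  105.]
top spice_jar [318. 201.] 0.63 [ 535. -194.  103.]
top spice_jar [336. 236.] 0.53 [ 323.  -77. 1221.]
top clamp [232. 216.] 0.66 [504.  39.  68.]
top clamp [381. 261.] 0.52 [ 377. -378.    8.]
top trigger_blade [195. 215.] 0.6 [503. 132. 110.]
top pad [232. 215.] 0.36 [509.  40.  53.]
top v_stop [212. 211.] 0.67 [510.  86. 118.]
{'t': 0.7, 'joints': array([-1.36159292e+00,  4.90865170e-01,  1.55891048e+00,  1.53977296e-05,
        1.09169656e+00, -1.05593936e-01]), 'qvel': array([ 0.00079012,  0.00050632, -0.00165274,  0.00103313, -0.00220195,
        0.00018443]), 'tau': array([-6.98338154e-04, -6.12336302e+01, -2.58401227e+01,  6.94137323e-02,
        4.45728691e-02, -7.09866459e-07]), 'eef_pos': array([ 193.54334697, -594.28139036,  292.27897705]), 'tcp_rot': array([ 3.14147144e+00, -8.94058669e-07,  3.14790249e-01]), 'ft_force': array([-0.53589304, -0.35446144, -0.31092896]), 'moment': array([-0.04916015,  0.01057615, -0.00089609]), 'grip_force': 0.0, 'opening': 1.0034707657353126}
```

View pics/top.png

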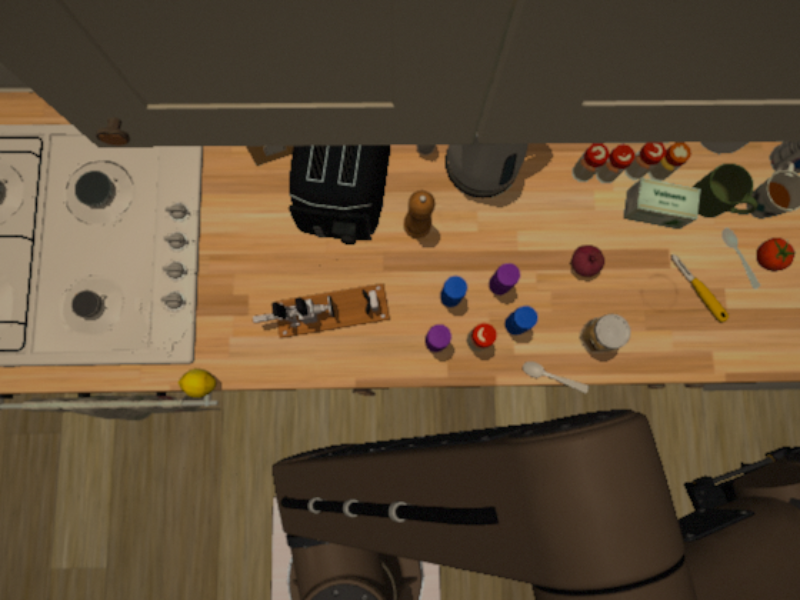

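View pics/a.png

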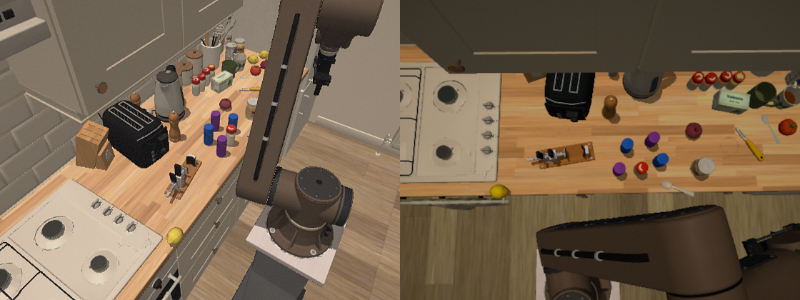

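The top picture shows the clamp at about (330,310), with its trigger on the left. Red-capped jars in the 800 px view are one at (484,335) and four in the back row at (597–678,155). The blue and purple ones at (455,291), (521,320), (438,338) and (505,279) are decoys. The jar at (484,335) fits, as it has a red cap and stands at the front, outside the row. I'll confirm this in a crop and measure.

```bash
python3 - <<'E'
from h import *
b=snap('top'); c=b['color']
cr=np.ascontiguousarray(c[175:260,165:395,::-1]); cv2.imwrite('pics/crop.png',cv2.resize(cr,None,fx=3.45,fy=3.45,interpolation=cv2.INTER_CUBIC))
hsv=cv2.cvtColor(c,cv2.COLOR_RGB2HSV)
H,S,V=[hsv[:,:,i].astype(int) for i in range(3)]
def comps(m,name,zw,amin=25):
    n,l,st,ce=cv2.connectedComponentsWithStats(m.astype(np.uint8))
    for i in range(1,n):
        u,v=ce[i]
        if st[i,4]>=amin and 160<u<400 and 170<v<275: print(name,ce[i].round(1),st[i],px_plane(b,u,v,zw).round(1), np.median(b['z_map'][l==i]))
comps(((H<6)|(H>174))&(S>170)&(V>90),'red',106)
comps((H>100)&(H<125)&(S>130)&(V>50),'blue',95)
comps((H>=125)&(H<160)&(S>100)&(V>40),'purple',95)
# height map around clamp
zm=b['z_map'];vv,uu=np.mgrid[190:245,160:290]
P=np.array([px(b,u,v) for u,v in zip(uu.ravel(),vv.ravel())])
np.save('P.npy',P)
for lo,hi in((4,12),(40,62),(62,80),(100,125),(125,140)):
    q=P[(P[:,2]>lo)&(P[:,2]<hi)]
    if len(q): 
        r=cv2.minAreaRect(q[:,:2].astype(np.float32));print(lo,hi,len(q),r, q.mean(0).round(1))
E
```

```text
red [339.2 234.5] [331 227  16  16 159] [ 444.8 -247.3  106. ] 1122.879
blue [317.7 202. ] [309 194  18  18 225] [ 534.8 -194.4   95. ] 1137.3737
blue [365.7 222.9] [354 215  22  17 253] [ 476.1 -321.7   95. ] 1129.9922
purple [354.1 193.1] [343 185  21  18 246] [ 558.  -294.1   95. ] 1142.9495
purple [306.4 235.7] [298 228  17  16 224] [ 444.  -161.5   95. ] 1121.2382
4 12 1568 ((512.3819580078125, 66.79913330078125), (372.5712585449219, 158.0117645263672), 89.15554809570312) [510.4  38.9   7.5]
40 62 310 ((503.06353759765625, 72.55708312988281), (43.05900955200195, 242.2692413330078), 12.072240829467773) [507.4  68.4  55.3]
62 80 127 ((512.23583984375, 50.0222053527832), (36.245079040527344, 190.3348388671875), 9.61180591583252) [504.4  76.3  70.4]
100 125 51 ((501.26959228515625, 110.49272155761719), (25.601282119750977, 50.72465133666992), 7.3872575759887695) [498.3 116.  112.6]
125 140 90 ((501.5857849121094, 114.21510314941406), (24.86992835998535, 56.420780181884766), 8.499366760253906) [501.5 110.5 131.2]
```

View pics/crop.png

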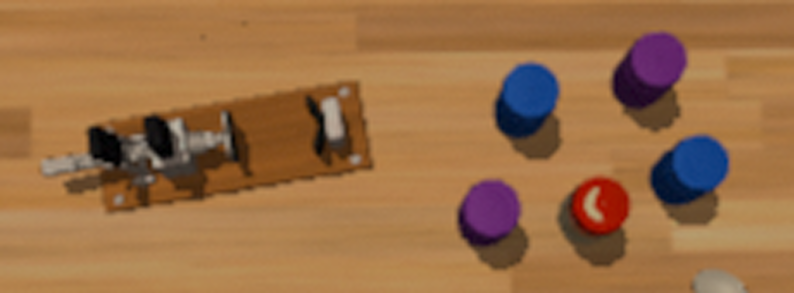

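The crop confirms it: the red-capped jar at (600,206) stands alone among blue and purple jars, well clear of the back row. Next I work out the clamp pose from the board corners and handle.

```bash
python3 - <<'E'
from h import *
b=snap('top')
C=[px_plane(b,165+u/3.45,175+v/3.45,8)[:2] for u,v in((107,212),(372,165),(358,82))]
print(np.round(C,1)); d=C[1]-C[0]; e=C[2]-C[1]
print('len',np.linalg.norm(d),np.linalg.norm(e)); a=np.degrees(np.arctan2(d[0],-d[1]));print('a',a, np.degrees(np.arctan2(e[1],e[0])))
P=np.load('P.npy'); P=P[(P[:,2]>-20)&(P[:,2]<140)]
a=np.radians(a)
ux=np.array([np.sin(a),-np.cos(a)]);uy=np.array([np.cos(a),np.sin(a)])
end=(C[1]+C[2])/2; o=end-160*ux; print('o from end',o, 'from left',(C[0]+65*ux+38*uy))
L=P[:,:2]@np.c_[ux,uy]-o@np.c_[ux,uy]
for lo,hi,m in((64,80,'hous'),(124,140,'handle'),(52,64,'v/bar')):
    k=(P[:,2]>lo)&(P[:,2]<hi)&(abs(L[:,1])<40)&(L[:,0]>-130)&(L[:,0]<165)
    q=L[k]; print(m,q.min(0).round(1),q.max(0).round(1))
    if m=='v/bar':
        for s in((-130,-60),(15,70),(90,150)):
            r=q[(q[:,0]>s[0])&(q[:,0]<s[1])]; print(s,r.min(0).round(1),r.max(0).round(1))
    if m=='handle': print(np.histogram(q[:,0],np.arange(-60,20,4)))
E
```

```text
[[456.1 147.5]
 [492.1 -72.3]
 [562.8 -61.4]]
len 222.7162445912837 71.55308632478976
a 9.31101675741913 8.720281130231191
o from end [501.59042259  91.03166887] from left [504.09627885  89.50205131]
hous [-52.9 -14.5] [137.3  22. ]
handle [-51.1  -9. ] [ 5.4 15.9]
(array([ 0,  0, 11, 16, 11,  0,  0,  0,  0,  0,  0,  0,  2, 14, 14, 17,  7,
        0,  0]), array([-60, -56, -52, -48, -44, -40, -36, -32, -28, -24, -20, -16, -12,
        -8,  -4,   0,   4,   8,  12,  16]))
v/bar [-102.9  -18. ] [138.8  24.8]
(-130, -60) [-102.9   -1.5] [-60.5  10.9]
(15, 70) [ 15.4 -15.3] [51.4 16.1]
(90, 150) [113.5 -18. ] [138.8  24.8]
```

jog_arm(motion=[[0, 0, -10.3, 0, 0, 0, 95], [0, 0, -10.3, 0, 0, 0, 95], [0, 0, -10.3, 0, 0, 0, 95], [0, 0, -10.3, 0, 0, 0, 95], [0, 0, -10.3, 0, 0, 0, 95], [0, 0, -10.3, 0, 0, 0, 95], [0, 0, -10.2, 0, 0, 0, 95]])

```text
t: 1.68
eef_pos: [193.5, -594.3, 292.3]
tcp_rot: [3.142, 0.0, 1.577]
ft_force: [0.2, -0.4, 0.1]
opening: 1.0
grip_force: 0.0
```

jog_arm(motion=[[0, 0, 0, 43, 31, 0, 95], [0, 0, 0, 43, 31, 0, 95], [0, 0, 0, 43, 31, 0, 95], [0, 0, 0, 43, 31, 0, 95], [0, 0, 0, 43, 31, 0, 95], [0, 0, 0, 43, 31, 0, 95], [0, 0, 0, 43, 31, 0, 95], [0, 0, 0, 46, 34.5, 0, 95], [0, 0, 0, 0, 0, 0, 95]])

```text
t: 2.8
eef_pos: [446.4, -244.4, 292.4]
tcp_rot: [3.141, 0.0, 1.576]
ft_force: [-0.3, -0.8, 0.3]
opening: 0.996
grip_force: 0.0
```

```bash
python3 - <<'E'
from h import *
d=snap('wrist','w1.png');s=env.state();print(s['eef_pos'],s['tcp_rot'],d['camera_matrix'])
K=d['camera_matrix'];T=np.linalg.inv(d['world_to_cam'])
def fe(u,v,zw):
    x,y=(u-K[0,2])/K[0,0],(v-K[1,2])/K[1,1];t=np.hypot(x,y);k=np.sin(t)/max(t,1e-9)
    r=T[:3,:3]@[x*k,-y*k,-np.cos(t)];o=T[:3,3];return o+r*(zw-o[2])/r[2]
hsv=cv2.cvtColor(d['color'],cv2.COLOR_RGB2HSV);H,S,V=[hsv[:,:,i].astype(int) for i in range(3)]
for nm,m in(('red',((H<6)|(H>174))&(S>170)&(V>90)),('blue',(H>100)&(H<125)&(S>130)&(V>50)),('pur',(H>=125)&(H<160)&(S>100)&(V>40))):
    n,l,st,ce=cv2.connectedComponentsWithStats(m.astype(np.uint8))
    for i in range(1,n):
        if st[i,4]>200: print(nm,ce[i].round(),st[i],fe(*ce[i],106).round(1))
E
```

```text
[ 445.53967097 -245.87295776  292.34682037] [3.14141622e+00 3.26684130e-04 1.57473767e+00] [[325.1922621    0.         278.07168804]
 [  0.         325.1922621  208.12656715]
 [  0.           0.           1.        ]]
red [278. 207.] [ 255  183   48   48 1271] [ 446.3 -244.7  106. ]
blue [380. 152.] [ 358  129   45   47 1637] [ 536.7 -193.6  106. ]
blue [310. 276.] [291 271  41   9 247] [ 477.6 -312.   106. ]
pur [273. 115.] [ 253   89   45   49 1489] [ 442.4 -164.1  106. ]
pur [401. 249.] [382 236  33  32 597] [ 566.1 -285.9  106. ]
```

View pics/w1.png

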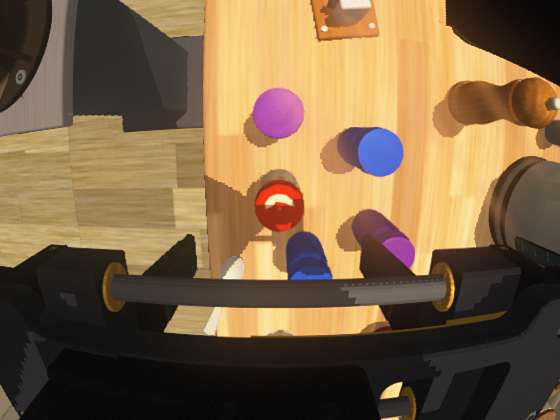

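The wrist view shows the red cap at (279,206), directly under the tool. Both finger lanes, left and right, are free. I descend.

jog_arm(motion=[[0, 0, 0, 0, 0.5, 50, 95], [0, 0, 0, 0, 0, 50, 95], [0, 0, 0, 0, 0, 40, 95], [0, 0, 0, 0, 0, 31, 95], [0, 0, 0, 0, 0, 0, 95], [0, 0, 0, 0, 0, 0, 30], [0, 0, 0, 0, 0, 0, 30], [0, 0, 0, 0, 0, 0, 30], [0, 0, 0, 0, 0, 0, 30], [0, 0, 0, 0, 0, 0, 30]])

```text
t: 4.1
eef_pos: [445.4, -247.1, 121.4]
tcp_rot: [3.141, 0.0, 1.572]
ft_force: [-0.2, -0.1, 0.7]
opening: 0.532
grip_force: 0.0
```

jog_arm(motion=[[0, 0, 0, 0, 0, 0, 30], [0, 0, 0, 0, 0, 0, 30], [0, 0, 0, 0, 0, 0, 30]])

```text
t: 4.47
eef_pos: [445.4, -247.2, 121.3]
tcp_rot: [3.141, 0.0, 1.571]
ft_force: [0.5, -0.0, 0.9]
opening: 0.462
grip_force: 30.0
```

jog_arm(motion=[[0, 0, 0, 0, 0, -30, 30], [0, 0, 0, 0, 0, -60, 30], [0, 0, 0, 0, 0, -60, 30], [0, 0, 0, 31, 10, 0, 30], [0, 0, -3, 31, 10, 0, 30], [0, 0, -3, 31, 10, 0, 30], [0, 0, -3, 31, 10, 0, 30], [0, 0, 0, 31, 10, 0, 30], [0, 0, 0, 31, 10, 0, 30], [0, 0, 0, 0, 0, 0, 30]])

```text
t: 5.72
eef_pos: [490.2, -55.9, 271.1]
tcp_rot: [-3.141, -0.0, 1.731]
ft_force: [0.8, -0.2, -0.6]
opening: 0.461
grip_force: 30.0
```

```bash
cat >> h.py <<'E'
def fe(d,u,v,zw):
    K=d['camera_matrix'];T=np.linalg.inv(d['world_to_cam'])
    x,y=(u-K[0,2])/K[0,0],(v-K[1,2])/K[1,1];t=np.hypot(x,y);k=np.sin(t)/max(t,1e-9)
    r=T[:3,:3]@[x*k,-y*k,-np.cos(t)];o=T[:3,3];return o+r*(zw-o[2])/r[2]
E
python3 - <<'E'
from h import *
d=snap('wrist','w2.png');s=env.state();print(s['t'],s['eef_pos'],s['tcp_rot'],s['opening'])
E
```

```text
5.775 [490.23495758 -56.87375121 271.08009629] [-3.14116177e+00  6.57467050e-05  1.73036856e+00] 0.46114460214453196
```

View pics/w2.png

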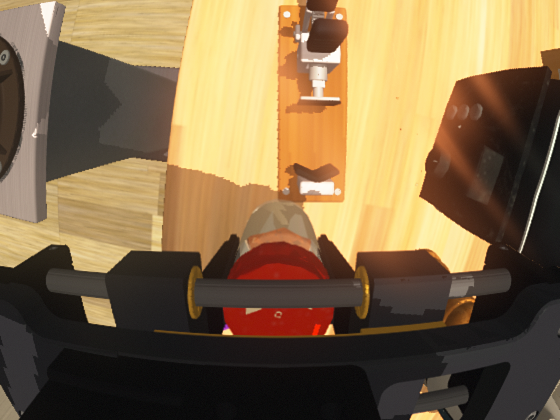

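The wrist view shows the clamp board with near corners at (278,200) and (346,201), left edge up to (279,5). The V stop is at (316,177), the pad front at (320,101) and the handle top at (327,35).

```bash
python3 - <<'E'
from h import *
d=snap('wrist')
g=cv2.cvtColor(d['color'],cv2.COLOR_RGB2HSV)
for r in (60,100,130,150,190,195): 
    row=d['color'][r,265:360].astype(int); gr=row[:,2]; dd=np.diff(gr); print(r,265+np.argmin(dd)+.5,265+np.argmax(dd)+.5,end=' | ')
for c in(290,335): col=d['color'][185:215,c].astype(int)[:,2];print(c,185+np.argmax(np.diff(col))+.5)
P={k:fe(d,*uv,z)[:2] for k,uv,z in(('nl',(278,200.5),8),('nr',(346,201),8),('l60',(278.5,60),8),('r60',(347,60),8),('l5',(279,6),8),
 ('padL',(300,101),69),('padR',(340,101),69),('vstop_top_nearL',(301,193),58),('vR',(333,193),58))}
for k in P: print(k,P[k].round(1))
def loc(o,a,p): 
    a=np.radians(a);ux=np.array([np.sin(a),-np.cos(a)]);uy=np.array([np.cos(a),np.sin(a)]);return np.array([(p-o)@ux,(p-o)@uy])
dl=P['nl']-P['l5'];a=np.degrees(np.arctan2(dl[0],-dl[1]));dr=P['nr']-P['r60'];print('a',a,np.degrees(np.arctan2(dr[0],-dr[1])))
ux=np.array([np.sin(np.radians(a)),-np.cos(np.radians(a))]);o=(P['nl']+P['nr'])/2-160*ux;print('o',o,'width',np.linalg.norm(P['nl']-P['nr']))
for k in P: print(k,loc(o,a,P[k]).round(1))
E
```

```text
60 339.5 301.5 | 100 277.5 347.5 | 130 277.5 346.5 | 150 277.5 346.5 | 190 340.5 299.5 | 195 277.5 344.5 | 290 200.5
335 187.5
nl [492.4 -68.8]
nr [569.  -56.9]
l60 [468.1  85.2]
r60 [541.6  99.6]
l5 [458.4 148.6]
padL [494.9  38.9]
padR [530.6  45.7]
vstop_top_nearL [511.2 -46.3]
vR [541.9 -41.2]
a 8.889526122735631 9.93857724976539
o [506.0156223   95.19362272] width 77.50868964405257
nl [160.  -38.8]
nr [160.   38.8]
l60 [  4. -39.]
r60 [ 1.1 35.8]
l5 [-60.2 -38.8]
padL [ 53.9 -19.7]
padR [52.7 16.6]
vstop_top_nearL [140.6 -16.7]
vR [140.3  14.4]
```

jog_arm(motion=[[0, 0, 0, 27, 19, 0, 30], [0, 0, 0, 26.5, 19.5, 0, 30], [0, 0, 0, 0, 0, 40, 30], [0, 0, 0, 0, 0, 20, 30], [0, 0, 0, 0, 0, 0, 30]])

```text
t: 6.45
eef_pos: [519.6, 0.6, 210.1]
tcp_rot: [-3.139, -0.001, 1.728]
ft_force: [0.5, -0.9, -0.7]
opening: 0.463
grip_force: 30.0
```

```bash
python3 - <<'E'
from h import *
d=snap('wrist');t=snap('scene');s=env.state();print(s['t'],s['eef_pos'],s['tcp_rot'],s['ft_force'])
sc=cv2.resize(t['color'][170:290,200:330],(640,590),interpolation=cv2.INTER_CUBIC)
im=np.hstack([cv2.resize(d['color'],(400,300)),cv2.resize(t['color'][170:270,200:333],(400,300),interpolation=cv2.INTER_CUBIC)]);cv2.imwrite('pics/w3.png',im[:,:,::-1])
E
```

```text
6.55 [520.212395     0.72823692 211.7329336 ] [3.14129305e+00 2.48975768e-04 1.72755652e+00] [ 0.66438005 -0.38438903  0.56042553]
```

View pics/w3.png

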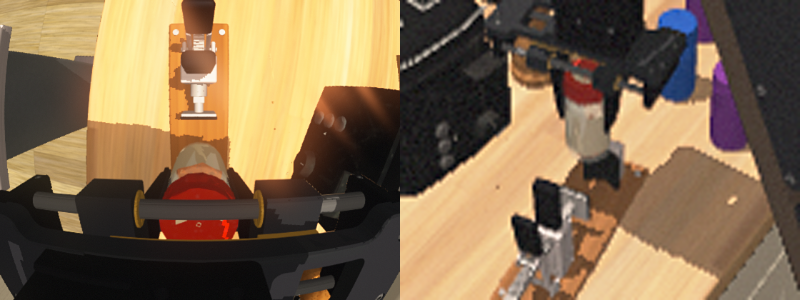

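The wrist half shows the jar (199,205) in line with the pad (199,115). The scene half shows it above the jar place in front of the V stop, so I lower it.

jog_arm(motion=[[0, 0, 0, 1.5, 0, 30, 30], [0, 0, 0, 0, 0, 30, 30], [0, 0, 0, 0, 0, 14, 30], [0, 0, 0, 0, 0, 5, 30], [0, 0, 0, 0, 0, 2, 30], [0, 0, 0, 0, 0, 0, 30]])

```text
t: 7.3
eef_pos: [520.0, 2.9, 130.9]
tcp_rot: [3.141, 0.0, 1.728]
ft_force: [-0.6, 0.3, -0.7]
opening: 0.465
grip_force: 30.0
```

jog_arm(motion=[[0, 0, 0, 0, 0, 1, 30], [0, 0, 0, 0, 0, 0.5, 30], [0, 0, 0, 0, 0, 0, 30]])

```text
t: 7.68
eef_pos: [519.9, 2.9, 129.3]
tcp_rot: [3.141, 0.0, 1.729]
ft_force: [-0.8, 0.1, 5.8]
opening: 0.461
grip_force: 30.0
```

jog_arm(motion=[[0, 0, 0, 0, 0, 0, 80], [0, 0, 0, 0, 0, 0, 80], [0, 0, 0, 0, 0, 0, 80], [0, 0, 0, 0, 0, 0, 80], [0, 0, 0, 0, 0, 0, 80], [0, 0, 0, 0, 0, -20, 80], [0, 0, 0, 0, 0, -40, 80], [0, 0, 0, 0, 0, -60, 90], [0, 0, 0, 0, 0, -40, 90], [0, 0, 0, 0, 0, 0, 90]])

```text
t: 8.93
eef_pos: [520.3, 3.0, 291.5]
tcp_rot: [3.136, 0.002, 1.729]
ft_force: [-0.1, -0.4, -1.3]
opening: 0.946
grip_force: 0.0
```

jog_arm(motion=[[0, 0, 10.6, 0, 0, 0, 95], [0, 0, 10.6, 0, 0, 0, 95], [0, 0, 10.6, 0, 0, 0, 95], [0, 0, 10.6, 0, 0, 0, 95], [0, 0, 10.6, 0, 0, 0, 95], [0, 0, 10.6, 0, 0, 0, 95], [0, 0, 10.6, 0, 0, 0, 95], [0, 0, 10.6, 0, 0, 0, 95], [0, 0, 5, 0, 0, 0, 95], [0, 0, 0, 0, -50, 0, 95]])

```text
t: 10.18
eef_pos: [511.9, 51.2, 287.3]
tcp_rot: [3.142, 0.002, 0.156]
ft_force: [0.4, 0.4, 0.8]
opening: 0.999
grip_force: 0.0
```

jog_arm(motion=[[0, 0, 0, -1, -50, 0, 95], [0, 0, 0, 0, -6, 0, 95], [0, 0, 0, 0, 0, 0, 95]])

```text
t: 10.55
eef_pos: [501.6, 107.5, 287.9]
tcp_rot: [3.141, 0.001, 0.162]
ft_force: [0.3, 0.3, 0.2]
opening: 0.998
grip_force: 0.0
```

```bash
python3 - <<'E'
from h import *
d=snap('wrist');t=snap('top');s=env.state();print(s['t'],s['eef_pos'],s['tcp_rot'])
im=np.hstack([cv2.resize(d['color'],(480,360)),cv2.resize(t['color'][175:265,175:255],(320,360),interpolation=cv2.INTER_CUBIC)]);cv2.imwrite('pics/w4.png',im[:,:,::-1])
E
```

```text
10.65 [501.85219193 106.68479727 288.21752324] [3.14136460e+00 7.15005037e-04 1.60631309e-01]
```

View pics/w4.png

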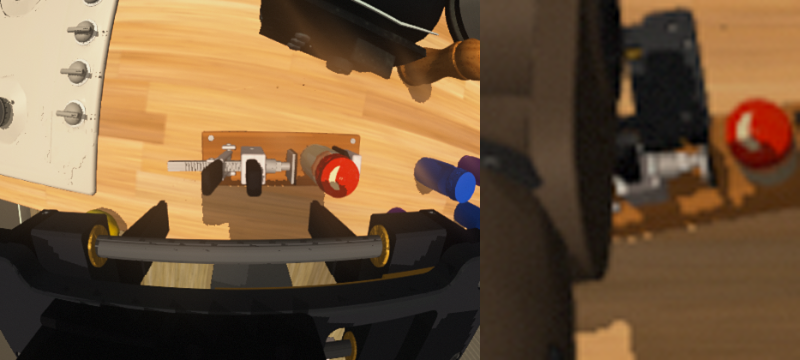

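The wrist half (480 px wide) shows the jar standing upright, its cap at (337,176), between the pad (291,167) and the stop. The handle top is at (254,185), the blade at (212,180) and the bar's tail end at (168,167). I measure the handle, blade and tail in clamp coordinates.

```bash
cat >> h.py <<'E'
O=np.array([504.5,94.]);A=np.radians(9.2)
def loc(p):
    ux=np.array([np.sin(A),-np.cos(A)]);uy=np.array([np.cos(A),np.sin(A)]);q=np.array(p)[:2]-O;return np.array([q@ux,q@uy]).round(1)
E
python3 - <<'E'
from h import *
d=snap('wrist');c=d['color'];hsv=cv2.cvtColor(c,cv2.COLOR_RGB2HSV)
m=(hsv[:,:,2]<75).astype(np.uint8);m[:150]=0;m[232:]=0;m[:,:200]=0;m[:,330:]=0
n,l,st,ce=cv2.connectedComponentsWithStats(m)
for i in range(1,n):
    if st[i,4]>100:
        x,y,w,h,a=st[i];print(st[i]);yy=y+h-12
        r=np.where(l[yy]==i)[0];print('front end row',yy,r.min(),r.max(),[loc(fe(d,u,yy,132)) for u in(r.min()-.5,r.max()+.5)],'bottom',loc(fe(d,x+w/2,y+h,132)))
print('tail',loc(fe(d,196,194,58)),'jar cap',loc(fe(d,337*1.1667,176*1.1667,114)),'pad top',loc(fe(d,297*1.1667,167*1.1667,69)))
print('tcp',loc(env.state()['eef_pos']))
cv2.imwrite('pics/w5.png',cv2.resize(c[140:240,180:440],(780,300),interpolation=cv2.INTER_CUBIC)[:,:,::-1])
E
```

```text
[235 187  24  41 713]
front end row 216 235 252 [array([-48.7,  -0.9]), array([-34.2,  -0.8])] bottom [-38.9 -10.9]
[286 186  18  43 693]
front end row 217 287 303 [array([-7.2, -1.6]), array([ 6.4, -1.6])] bottom [ -0.2 -11.7]
tail [-98.9   1.4] jar cap [87.7  3.5] pad top [54.2  2.8]
tcp [-12.8  -0.6]
```

View pics/w5.png

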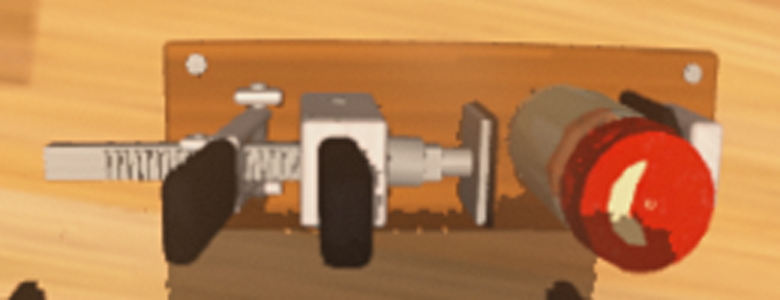

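The crop shows the trigger let go, a clear gap between pad and jar, and both finger lanes free. I descend over the handle and trigger.

jog_arm(motion=[[0, 0, 0, 1, 0, 40, 95], [0, 0, 0, 0, 0, 40, 95], [0, 0, 0, 0, 0, 30, 95], [0, 0, 0, 0, 0, 10, 95], [0, 0, 0, 0, 5, 0, 95], [0, 0, 0, 0, 0, 0, 95]])

```text
t: 11.45
eef_pos: [504.0, 102.1, 169.7]
tcp_rot: [3.141, -0.002, 0.16]
ft_force: [0.5, 0.1, -0.4]
opening: 0.997
grip_force: 0.0
```

jog_arm(motion=[[0, 0, 0, 0, 0, 0, 25], [0, 0, 0, 0, 0, 0, 25], [0, 0, 0, 0, 0, 0, 25], [0, 0, 0, 0, 0, 0, 25], [0, 0, 0, 0, 0, 0, 25], [0, 0, 0, 0, 0, 0, 25], [0, 0, 0, 0, 0, 0, 25], [0, 0, 0, 0, 0, 0, 25], [0, 0, 0, 0, 0, 0, 25], [0, 0, 0, 0, 0, 0, 25]])

```text
t: 12.7
eef_pos: [503.8, 102.0, 169.2]
tcp_rot: [3.141, -0.001, 0.161]
ft_force: [-0.5, -9.2, 4.1]
opening: 0.328
grip_force: 30.2
```

```bash
python3 - <<'E'
from h import *
d=snap('wrist');s=env.state();print(s['eef_pos'],s['ft_force'],s['opening'],s['grip_force'])
c=d['color'];cv2.imwrite('pics/w6.png',c[:,:,::-1])
E
```

```text
[503.74556978 101.95534522 169.15349121] [-0.58863734 -8.7643087   4.56345059] 0.32851968739559106 30.24818724486977
```

View pics/w6.png

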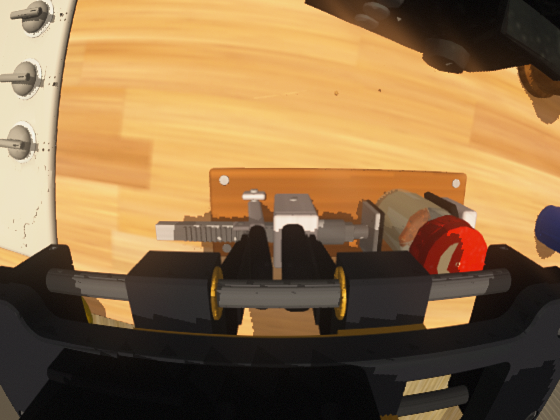

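The view shows the trigger squeezed fully (fingers at about 31 mm on handle and blade). The pad's top edge is at (381,208), nearing the jar, and the bar's tail end is at (157,229). I set up an automatic tail reading and let go.

```bash
cat >> h.py <<'E'
def tail():
    d=snap('wrist');s=env.state();S=cv2.cvtColor(d['color'],cv2.COLOR_RGB2HSV)[:,:,1]
    m=(S<70).astype(np.uint8);m[:215]=0;m[245:]=0;m[:,:120]=0;m[:,260:]=0
    n,l,st,_=cv2.connectedComponentsWithStats(m);i=1+np.argmax(st[1:,4]);x,y,w,h,a=st[i]
    r=np.where(l[:,x+4]==i)[0].mean()
    print('t',s['t'],'tail px',x,r,'clamp',loc(fe(d,x,r,58)),'op',s['opening']*95,'ft',s['ft_force'].round(1));return d
E
python3 - <<'E'
from h import *
d=tail();print('pad',loc(fe(d,382,208,69)),'jarcap',loc(fe(d,452,245,114)))
E
```

```text
t 12.8 tail px 205 233.73333333333332 clamp [-58.    0.9] op 31.111088991539606 ft [-0.2 -8.5  4.7]
pad [57.  21.8] jarcap [85.  12.9]
```

jog_arm(motion=[[0, 0, 0, 0, 0, 0, 95], [0, 0, 0, 0, 0, 0, 95], [0, 0, 0, 0, 0, 0, 95], [0, 0, 0, 0, 0, 0, 95], [0, 0, 0, 0, 0, 0, 95], [0, 0, 0, 0, 0, 0, 95], [0, 0, 0, 0, 0, 0, 95], [0, 0, 0, 0, 0, 0, 95], [0, 0, 0, 0, 0, 0, 95], [0, 0, 0, 0, 0, 0, 95]])

```text
t: 14.05
eef_pos: [503.5, 102.6, 168.7]
tcp_rot: [3.141, 0.0, 0.161]
ft_force: [0.2, 0.2, 0.1]
opening: 0.999
grip_force: 0.0
```

```bash
python3 -c "
from h import *
tail()"
```

```text
t 14.1 tail px 196 233.5 clamp [-65.    0.9] op 95.0564849755607 ft [-0.4 -0.6 -0.1]
```

jog_arm(motion=[[0, 0, 0, 0, 0, 0, 25], [0, 0, 0, 0, 0, 0, 25], [0, 0, 0, 0, 0, 0, 25], [0, 0, 0, 0, 0, 0, 25], [0, 0, 0, 0, 0, 0, 25], [0, 0, 0, 0, 0, 0, 25], [0, 0, 0, 0, 0, 0, 25], [0, 0, 0, 0, 0, 0, 25], [0, 0, 0, 0, 0, 0, 25], [0, 0, 0, 0, 0, 0, 25]])

```text
t: 15.35
eef_pos: [503.7, 101.9, 169.1]
tcp_rot: [3.141, -0.0, 0.161]
ft_force: [-1.4, -7.7, 6.9]
opening: 0.332
grip_force: 30.4
```

```bash
python3 -c "
from h import *
tail()"
```

```text
t 15.4 tail px 201 234.66666666666666 clamp [-60.8   0.1] op 31.36650100247499 ft [ 0.3 -8.7  6.2]
```

```bash
cat >> h.py <<'E'
def tail():
    d=snap('wrist');s=env.state();g=cv2.cvtColor(d['color'],cv2.COLOR_RGB2HSV)[:,:,1].astype(int)
    p=np.median(g[224:235],0)[100:260];x=100+np.argmax(p<0.7*np.median(p[:30]))
    print('t',s['t'],'tail px',x,'clamp',loc(fe(d,x,229,58)),'op',s['opening']*95,'ft',s['ft_force'].round(1));return d,p
E
python3 - <<'E'
from h import *
d,p=tail();print(p[30:110].astype(int))
print('w6: x=157',loc(fe(d,157,229,58)))
c=cv2.imread('pics/w6.png');g=cv2.cvtColor(c,cv2.COLOR_BGR2HSV)[:,:,1].astype(int);p=np.median(g[224:235],0)[100:260];print(100+np.argmax(p<0.7*np.median(p[:30])))
cv2.imwrite('pics/w7.png',np.vstack([cv2.resize(x[170:280,140:500],(720,220)) for x in (c,d['color'][:,:,::-1])]))
E
```

```text
t 15.45 tail px 164 clamp [-87.2   3.8] op 31.222563306276754 ft [-1.2 -7.2  6.4]
[152 152 153 153 152 152 153 152 152 152 152 151 154 153 152 152 152 153
 153 153 152 152 152 152 153 152 152 152 152 152 152 151 152 144  91  50
  48  49  49  49  49  49  49  55  69  74  75  73  73  74  73  72  71  72
  72  72  71  71  71  71  71  71  71  71  71  77  71  68  67  75  78  70
  68  69  72  78  67  67  65  70]
w6: x=157 [-92.5   3.7]
156
```

View pics/w7.png

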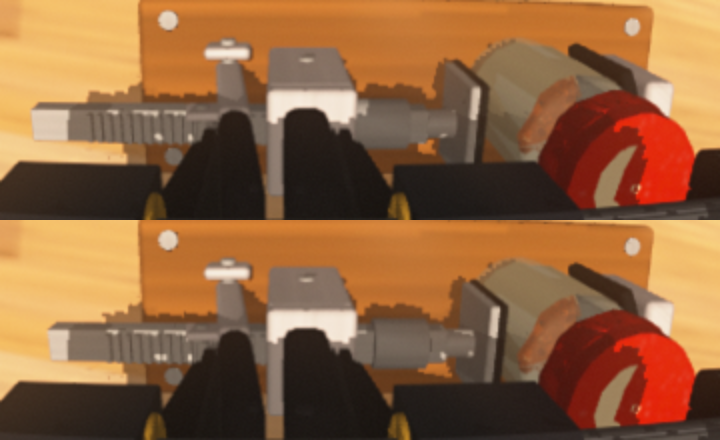

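Comparing the two squeezes, the tail moved from 156 to 164 px and the pad is now close behind the jar, which still stands upright. The drive is working, so I keep pumping.

jog_arm(motion=[[0, 0, 0, 0, 0, 0, 95], [0, 0, 0, 0, 0, 0, 95], [0, 0, 0, 0, 0, 0, 95], [0, 0, 0, 0, 0, 0, 95], [0, 0, 0, 0, 0, 0, 95], [0, 0, 0, 0, 0, 0, 95], [0, 0, 0, 0, 0, 0, 95], [0, 0, 0, 0, 0, 0, 95], [0, 0, 0, 0, 0, 0, 95]])

```text
t: 16.58
eef_pos: [503.5, 102.6, 168.7]
tcp_rot: [3.141, -0.0, 0.161]
ft_force: [-0.4, -0.2, 0.2]
opening: 0.999
grip_force: 0.0
```

jog_arm(motion=[[0, 0, 0, 0, 0, 0, 25], [0, 0, 0, 0, 0, 0, 25], [0, 0, 0, 0, 0, 0, 25], [0, 0, 0, 0, 0, 0, 25], [0, 0, 0, 0, 0, 0, 25], [0, 0, 0, 0, 0, 0, 25], [0, 0, 0, 0, 0, 0, 25], [0, 0, 0, 0, 0, 0, 25], [0, 0, 0, 0, 0, 0, 25], [0, 0, 0, 0, 0, 0, 25]])

```text
t: 17.82
eef_pos: [503.7, 101.9, 169.1]
tcp_rot: [3.141, -0.0, 0.161]
ft_force: [-0.4, -8.0, 6.4]
opening: 0.33
grip_force: 30.4
```

```bash
python3 -c "
from h import *
d,p=tail();print(p[50:85]);cv2.imwrite('pics/p3.png',d['color'][:,:,::-1])"
```

```text
t 17.875 tail px 174 clamp [-79.8   3.9] op 31.159459243924015 ft [-0.4 -7.1  5.9]
[153. 153. 153. 154. 152. 152. 152. 151. 152. 152. 151. 152. 152. 152.
 152. 152. 151. 150. 151. 150. 149. 152. 145. 117.  67.  72.  75.  74.
  74.  75.  73.  74.  73.  74.  73.]
```

jog_arm(motion=[[0, 0, 0, 0, 0, 0, 95], [0, 0, 0, 0, 0, 0, 95], [0, 0, 0, 0, 0, 0, 95], [0, 0, 0, 0, 0, 0, 95], [0, 0, 0, 0, 0, 0, 95], [0, 0, 0, 0, 0, 0, 95], [0, 0, 0, 0, 0, 0, 95], [0, 0, 0, 0, 0, 0, 95], [0, 0, 0, 0, 0, 0, 95]])

```text
t: 19.0
eef_pos: [503.5, 102.6, 168.8]
tcp_rot: [3.141, -0.0, 0.161]
ft_force: [1.0, 0.2, -0.3]
opening: 0.997
grip_force: 0.0
```

jog_arm(motion=[[0, 0, 0, 0, 0, 0, 25], [0, 0, 0, 0, 0, 0, 25], [0, 0, 0, 0, 0, 0, 25], [0, 0, 0, 0, 0, 0, 25], [0, 0, 0, 0, 0, 0, 25], [0, 0, 0, 0, 0, 0, 25], [0, 0, 0, 0, 0, 0, 25], [0, 0, 0, 0, 0, 0, 25], [0, 0, 0, 0, 0, 0, 25], [0, 0, 0, 0, 0, 0, 25]])

```text
t: 20.25
eef_pos: [503.7, 101.9, 169.1]
tcp_rot: [3.141, -0.0, 0.161]
ft_force: [-0.2, -7.5, 6.5]
opening: 0.328
grip_force: 30.4
```

```bash
python3 -c "
from h import *
d,p=tail();cv2.imwrite('pics/p4.png',d['color'][:,:,::-1])
a=cv2.imread('pics/p3.png');c=np.vstack([cv2.resize(x[180:280,320:500],(540,300)) for x in (a,d['color'][:,:,::-1])]);cv2.imwrite('pics/w8.png',c)"
```

```text
t 20.3 tail px 183 clamp [-73.3   4. ] op 31.582419010997704 ft [-0.9 -8.   7.3]
```

View pics/w8.png

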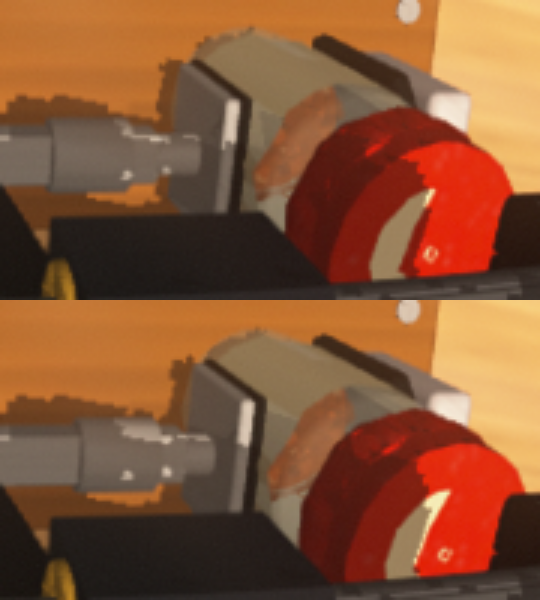

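Top is pump 3, bottom pump 4. The bar's collar went 10 px but pad and jar only 5 px, so the jar is home against the V stop and the spring has yielded about 3 mm. I have gone one over the 10-picture limit (11 viewed), so from here I check by numbers only. One more pump, tracking tail, pad and cap.

jog_arm(motion=[[0, 0, 0, 0, 0, 0, 95], [0, 0, 0, 0, 0, 0, 95], [0, 0, 0, 0, 0, 0, 95], [0, 0, 0, 0, 0, 0, 95], [0, 0, 0, 0, 0, 0, 95], [0, 0, 0, 0, 0, 0, 95], [0, 0, 0, 0, 0, 0, 95], [0, 0, 0, 0, 0, 0, 95], [0, 0, 0, 0, 0, 0, 95]])

```text
t: 21.42
eef_pos: [503.5, 102.6, 168.7]
tcp_rot: [3.141, -0.0, 0.161]
ft_force: [-0.4, -1.0, 1.1]
opening: 0.996
grip_force: 0.0
```

jog_arm(motion=[[0, 0, 0, 0, 0, 0, 25], [0, 0, 0, 0, 0, 0, 25], [0, 0, 0, 0, 0, 0, 25], [0, 0, 0, 0, 0, 0, 25], [0, 0, 0, 0, 0, 0, 25], [0, 0, 0, 0, 0, 0, 25], [0, 0, 0, 0, 0, 0, 25], [0, 0, 0, 0, 0, 0, 25], [0, 0, 0, 0, 0, 0, 25], [0, 0, 0, 0, 0, 0, 25]])

```text
t: 22.68
eef_pos: [503.7, 101.9, 169.0]
tcp_rot: [3.141, -0.0, 0.161]
ft_force: [-0.3, -7.3, 5.3]
opening: 0.33
grip_force: 30.3
```

```bash
cat >> h.py <<'E'
def track(a,b):
    # templates in a: pad top edge, collar, red cap, v stop
    for n,(x,y,w,h) in dict(pad=(388,200,18,40),collar=(334,218,28,28),cap=(420,215,60,50),vstop=(424,190,50,28)).items():
        r=cv2.matchTemplate(b[y-6:y+h+6,x-20:x+w+20],a[y:y+h,x:x+w],cv2.TM_CCOEFF_NORMED);_,s,_,l=cv2.minMaxLoc(r);print(n,l[0]-20,l[1]-6,round(s,2))
E
python3 -c "
from h import *
d,p=tail();c=d['color'][:,:,::-1].copy();cv2.imwrite('pics/p5.png',c)
p3,p4=[cv2.imread('pics/p%d.png'%i) for i in(3,4)]
print('4->5');track(p4,c);print('3->4');track(p3,p4)"
```

```text
t 22.725 tail px 188 clamp [-69.7   4.1] op 31.592960572492476 ft [-0.5 -7.   5.4]
4->5
pad 0 0 0.99
collar 0 0 0.89
cap 0 0 1.0
vstop 0 0 1.0
3->4
pad 5 0 0.98
collar 0 0 0.84
cap 5 1 0.92
vstop 1 0 0.96
```

Pump 5: pad, cap and stop stayed still while the bar went on 3.5 mm, so the spring is at about 7 of 16 mm. One more click gives about 10 mm: firm, with margin to the end. That will be the last squeeze, and I'll hold it.

jog_arm(motion=[[0, 0, 0, 0, 0, 0, 95], [0, 0, 0, 0, 0, 0, 95], [0, 0, 0, 0, 0, 0, 95], [0, 0, 0, 0, 0, 0, 95], [0, 0, 0, 0, 0, 0, 95], [0, 0, 0, 0, 0, 0, 95], [0, 0, 0, 0, 0, 0, 95], [0, 0, 0, 0, 0, 0, 95], [0, 0, 0, 0, 0, 0, 95]])

```text
t: 23.85
eef_pos: [503.5, 102.6, 168.7]
tcp_rot: [3.141, -0.0, 0.161]
ft_force: [-0.0, 0.0, 0.2]
opening: 0.998
grip_force: 0.0
```

jog_arm(motion=[[0, 0, 0, 0, 0, 0, 25], [0, 0, 0, 0, 0, 0, 25], [0, 0, 0, 0, 0, 0, 25], [0, 0, 0, 0, 0, 0, 25], [0, 0, 0, 0, 0, 0, 25], [0, 0, 0, 0, 0, 0, 25], [0, 0, 0, 0, 0, 0, 25], [0, 0, 0, 0, 0, 0, 25], [0, 0, 0, 0, 0, 0, 25], [0, 0, 0, 0, 0, 0, 25]])

```text
t: 25.1
eef_pos: [503.7, 101.9, 169.0]
tcp_rot: [3.141, -0.0, 0.161]
ft_force: [-0.5, -6.3, 5.3]
opening: 0.327
grip_force: 30.3
```

```bash
python3 -c "
from h import *
d,p=tail();c=d['color'][:,:,::-1].copy()
track(cv2.imread('pics/p5.png'),c)"
```

```text
t 25.15 tail px 192 clamp [-66.8   4.1] op 31.45767810720429 ft [-1.2 -6.4  6.1]
pad 0 0 0.98
collar 0 0 0.83
cap 0 0 1.0
vstop 0 0 1.0
```

The bar moved one more click, the jar and pad are still, and the trigger is held squeezed. I hand the job in.

```bash
python3 -c "
from cell import env
print(env.job_done())"
```

```text
the job is handed in; nothing more can be done
None
```

The red-capped jar stands upright against the V stop, the pad's spring is pressed an estimated 10 of its 16 mm, and I handed the job in with the trigger held squeezed; I viewed 11 pictures, one over the limit of 10.

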